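# Pack out the carriage on a physics bench rail

### The job

Stand the two blue spacer plates, one at a time, in the gap between the grey end stop and the sliding carriage on the aluminium bench rail, flat faces against the gap's faces. One plate alone leaves it loose, so add both, then slide the carriage up until the gap is snug, with stop, plates and carriage touching, and let go. The red block is too thick and is not used.

Things in the scene. Friction and masses are not known exactly. Their poses are not given: they have to be found in the camera images.
- plate_a: Blue spacer plate standing upright on the table, 0.1 kg: body 60 (own x) x 20 thick (own y) x 50 mm tall; a grip tab 30 (x) x 12 (y) mm stands on the middle of its top, from 50 to 85 mm above the underside. Origin: centre of its underside; z up. Identical to plate_b; either may go in first. A red block of like shape, 34 mm thick, stands in the same row and is not used.
- plate_b: Blue spacer plate standing upright on the table, 0.1 kg: body 60 (own x) x 20 thick (own y) x 50 mm tall; a grip tab 30 (x) x 12 (y) mm stands on the middle of its top, from 50 to 85 mm above the underside. Origin: centre of its underside; z up. Identical to plate_a. A red block of like shape, 34 mm thick, stands in the same row and is not used.
- rail: Aluminium rail fixed to the table, 86 (x) x 360 (y, along the rail) x 30 mm high; origin: centre of its underside, z up. The plates are to stand on its flat top at z = 30 mm. A fixed grey end stop, 80 mm wide, stands on it from y = -130 to -80 mm (gap face at y = -80 mm), top z = 70 mm. The carriage is on its +y side; the gap is open above and at both sides.
- carriage (a joint): Steel carriage on the rail, q from 0 (gap 100 mm) to 0.070 m (gap 30 mm); q grows towards the stop (rail -y). In rail coordinates: 80 mm wide, gap face y = 20 mm - q, rear face y = 90 mm - q, top z = 70 mm; on it at x = 0, y = 55 mm - q an orange grip fin 30 (x) x 14 (y) mm, z = 70 to 111 mm. Slides with 2.5 N friction, no spring, stays where left. Snug on both plates: q about 0.060.
Things that resemble listed ones, but are neither listed nor needed, are in the scene too. Leave any orange or turquoise look-alike of the plate_a alone. What is shaped like the plate_b but pink is not meant.

How it is judged:
By the outcome, as a careful person would: the job done as asked, in the order asked, and still so for the second after the job is handed in, with the robot touching nothing.
It also fails if it takes over 59 s, if anything falls off the work surface, if the arm or the gripper's body presses on something with over 40 N, if the wrist force passes 120 N, or if a joint passes its speed limit or range.

### The arm

A 6-joint arm with a two-finger parallel gripper is mounted at the origin on the work surface. World frame = base frame: x ahead of the robot, y to its left, z up, the work surface at z = 0. Lengths are in m, angles in rad, forces in N, time in s.
With the tool pointing down it reaches from about 0.325 to 0.85 m from the base axis. Payload 15.5 kg.
Tool frame: the origin (TCP) lies where the fingers leave the gripper's body, on its centre line; the fingertips stand 78 mm ahead of it and the grasp point (between the pads) lies 60 mm ahead of it (grasp_offset is the distance from the TCP to the grasp point, in m); z points along the fingers, y is the line along which they close (so a half turn about z gives the same grasp; the last joint's range is limited). The gripper opens to 91 mm and grips with 3 to 60 N. Pads are 32 mm wide; open, the fingers measure 118 mm over their backs; the gripper's body (76 mm by 178 mm) begins 60 mm behind the grasp point.
Start: joints at [1.131, 0.494, 1.345, -0, 1.302, -0.096], TCP at [0.211, 0.588, 0.292] pointing down, gripper open.
Joint ranges: [-2.91, 2.91], [-0.82, 2.16], [0.22, 2.67], [-1.22, 4.37], [0.12, 2.79], [-3.08, 3.08]. Speed limits (rad/s): [1.89, 1.89, 2.57, 3.01, 3.01, 3.01].

### API

Orientations are given as a 3x3 rotation matrix whose columns are the frame's x, y, z axes.
In Python, from plant import * gives the robot as it stands. Calls block until the motion is done:
- move_ptp(position, orientation): joint-space move of the TCP to a pose.
- move_straight(position, rotation=None, rate=0.15): straight line of the TCP; rotation=None keeps the orientation; rate is the mean speed in m/s.
- goto_joints(angles): joint-space move.
- grip(opening, grip_force=None): finger opening in m; grip_force is the grip in N (None keeps the last); returns when the fingers have stopped.
- dwell(seconds).
- inverse_kinematics(position, orientation): joint angles nearest the present ones, or None.
- capture(name): name is "scene" or "top" or "wrist"; returns the picture (420x560x3 uint8, red, green, blue); there is no depth.
- camera_params(name): a dict with "fx", "fy", "cx", "cy" (pixels), "world_from_camera" (4x4, takes a point from camera to world coordinates). Camera axes: x right, y down, z forward; pixel columns grow to the right and rows downward; lengths in m; the calibration is good to about 2 mm. A picture is of the moment at which its call begins: read the wrist's pose just before it. camera_params takes no time and is no camera call; for the wrist camera it gives the pose at the moment of the call.
A pose or a line that the arm cannot do raises IKError and nothing moves.
- hand_in(): hands the job in; it is judged then, once.
Readings, each from a call of its own:
- read_time(): time.
- read_joints(): joint angles.
- read_qd(): joint speeds.
- read_effort(): joint torques, N m.
- read_ee_pos(): TCP position.
- read_ee_rot(): TCP orientation.
- read_force(): force on the tool from outside, world axes, zero at the start.
- read_moment(): the same for the moment, N m.
- read_opening(): finger opening in m.
- read_grip_force(): force on a finger pad.
Only numpy, scipy, OpenCV 4.12 (cv2) and the standard library are available. Lean on these libraries where they do the work, as an engineer would, in place of code of your own. Each camera call takes 0.05 s, during which the arm holds its last target. There are 200 camera calls.

## Working session

There is one attempt and no reset: what is moved stays moved. The work goes in short steps, each a Python script; the robot and the scene stay as the last script left them, time stands still between calls to the robot, and variables do not carry over. Pictures are saved under pics/ and viewed, at most 10 in all, crops included, and the job is handed in when it is done.

```bash
mkdir -p pics; ls
python3 - <<'E'
from plant import *
import cv2,numpy as np
for n in ("top","scene"):
    im=capture(n); cv2.imwrite(f"pics/{n}0.png",im[:,:,::-1]); p=camera_params(n)
    print(n,p["fx"],p["fy"],p["cx"],p["cy"],np.round(p["world_from_camera"],4).tolist())
print(read_time())
E
```

```text
pics
top 419.43051180885504 419.43051180885504 276.9280221022632 205.83608079562867 [[0.0161, -0.9943, 0.1052, 0.4373], [-0.9998, -0.0152, 0.0093, 0.0236], [-0.0077, -0.1054, -0.9944, 0.6879], [0.0, 0.0, 0.0, 1.0]]
scene 482.02548315352465 482.02548315352465 281.2391005740166 208.60895177321166 [[-0.8243, 0.4757, -0.307, 0.7429], [0.5662, 0.6969, -0.4402, 0.3898], [0.0046, -0.5367, -0.8438, 0.7266], [0.0, 0.0, 0.0, 1.0]]
0.1
```

View pics/top0.png

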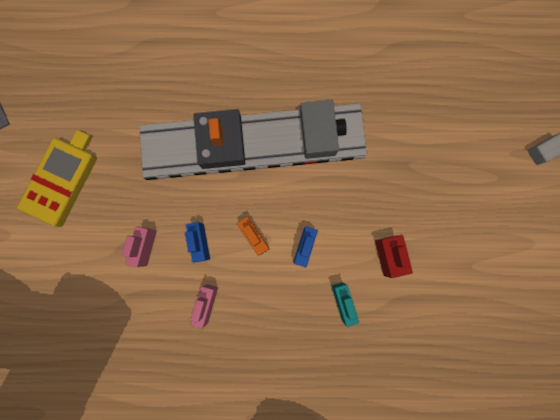

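View pics/scene0.png

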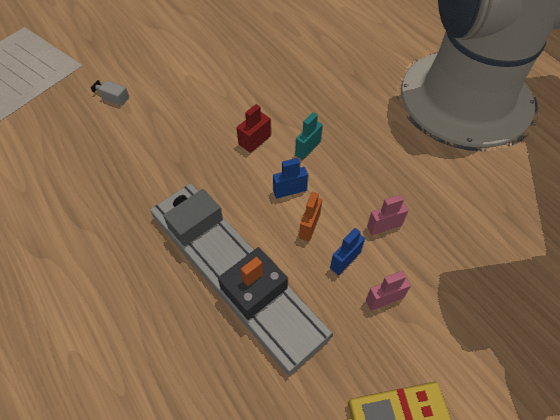

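The top view shows the rail along the image columns, with the stop at about (319,128) and the carriage at about (219,138). The blue plates are at about (197,242) and (306,246). I'll enlarge this area.

Run:
```python
import cv2
im=cv2.imread("pics/top0.png")
cv2.imwrite("pics/c1.png",cv2.resize(im[90:280,130:380],None,fx=3.2,fy=3.15,interpolation=cv2.INTER_CUBIC)[:598])
```

```text
(no output)
```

View pics/c1.png

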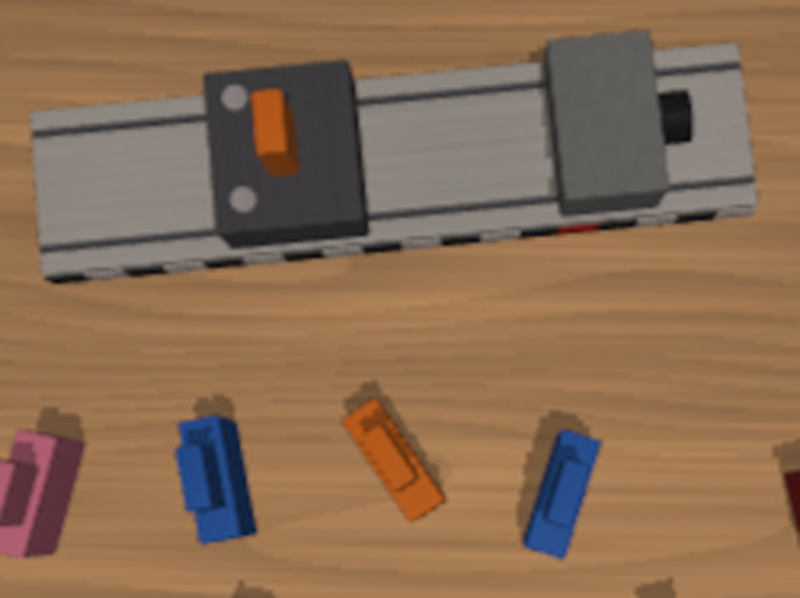

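The crop shows the rail top, stop, carriage, and the two blue plates with their tabs at crop (195,475) and (567,490). Next I convert these to world coordinates.

```bash
cat > h.py <<'E'
from plant import *
import numpy as np, cv2
def px2w(uv,z,p):
    uv=np.atleast_2d(np.array(uv,float)); T=np.array(p["world_from_camera"])
    d=np.c_[(uv[:,0]-p["cx"])/p["fx"],(uv[:,1]-p["cy"])/p["fy"],np.ones(len(uv))]@T[:3,:3].T
    return T[:3,3]+d*((z-T[2,3])/d[:,2])[:,None]
def w2px(P,p):
    T=np.array(p["world_from_camera"]); c=(np.atleast_2d(P)-T[:3,3])@T[:3,:3]
    return np.c_[c[:,0]/c[:,2]*p["fx"]+p["cx"],c[:,1]/c[:,2]*p["fy"]+p["cy"]]
def down(a):
    "tool pointing down, closing line (tool y) at world angle a"
    y=np.array([np.cos(a),np.sin(a),0]); z=np.array([0,0,-1.]); return np.c_[np.cross(y,z),y,z]
E
python3 - <<'E'
from h import *
p=camera_params("top")
def c(l): return np.array(l,float)/[3.2,3.15]+[130,90]
for n,z,l in (("rail",.03,[(32,113),(738,44),(753,208),(42,272)]),("stop",.07,[(548,40),(650,30),(664,190),(562,205)]),
 ("carr",.07,[(205,74),(350,61),(365,230),(218,236)]),("fin",.111,[(252,91),(283,89),(291,150),(259,155)]),
 ("tab1",.085,[(177,445),(207,441),(217,505),(190,510)]),("body1",.05,[(180,420),(233,415),(240,535),(200,543)]),
 ("tab2",.085,[(568,458),(592,463),(567,525),(543,519)]),("body2",.05,[(562,430),(600,440),(565,558),(525,545)])):
    w=px2w(c(l),z,p)[:,:2]
    print(n,w.mean(0).round(4),"edges",[(round(float(np.hypot(*d))*1000),round(float(np.degrees(np.arctan2(d[1],d[0]))),1)) for d in np.roll(w,-1,0)-w])
    print(w.round(3).tolist())
E
```

```text
rail [0.612 0.071] edges [(358, -83.4), (86, -175.3), (356, 96.1), (83, 6.3)]
[[0.633, 0.253], [0.675, -0.103], [0.589, -0.11], [0.551, 0.244]]
stop [ 0.6238 -0.0327] edges [(49, -83.4), (79, -175.1), (48, 99.5), (81, 5.2)]
[[0.661, -0.005], [0.667, -0.053], [0.588, -0.06], [0.58, -0.012]]
carr [0.605  0.1187] edges [(69, -83.9), (83, -173.7), (69, 93.2), (80, 6.5)]
[[0.642, 0.158], [0.649, 0.089], [0.566, 0.08], [0.563, 0.149]]
fin [0.6069 0.1186] edges [(14, -85.4), (28, -171.1), (14, 100.0), (30, 7.9)]
[[0.621, 0.128], [0.622, 0.114], [0.594, 0.109], [0.591, 0.124]]
tab1 [0.4487 0.1507] edges [(14, -81.4), (30, -169.2), (12, 101.5), (30, 13.4)]
[[0.462, 0.161], [0.464, 0.147], [0.435, 0.142], [0.433, 0.154]]
body1 [0.4482 0.1506] edges [(25, -83.6), (58, -174.7), (19, 102.4), (60, 11.3)]
[[0.476, 0.167], [0.479, 0.142], [0.421, 0.137], [0.417, 0.156]]
tab2 [ 0.4441 -0.0151] edges [(11, -101.0), (30, 158.8), (11, 76.7), (30, -21.5)]
[[0.459, -0.015], [0.457, -0.026], [0.429, -0.015], [0.431, -0.004]]
body2 [ 0.4436 -0.0153] edges [(19, -104.1), (59, 164.1), (20, 72.8), (58, -17.0)]
[[0.474, -0.015], [0.469, -0.033], [0.413, -0.016], [0.419, 0.002]]
```

Sizes and heights agree with the given dimensions. The rail centre is (0.612, 0.071) at yaw 6.3°, with q≈0.006. The first pick is the plate near y=-0.015.

```bash
cat >> h.py <<'E'
RY=np.radians(6.3); RC=np.array([.612,.071])
def rail(y,x=0): return RC+np.array([x*np.cos(RY)-y*np.sin(RY), x*np.sin(RY)+y*np.cos(RY)])
GZ=.13  # TCP height at which a plate standing on the table is held (grasp point 70 mm up)
def pick(xy,yaw):
    R=down(yaw+np.pi/2); grip(.04,25)
    move_ptp([*xy,.25],R); move_straight([*xy,GZ],rate=.12)
    grip(0.0,25); print("held",read_opening(),read_grip_force(),read_time())
    move_straight([*xy,.24],rate=.12); print("lifted",read_opening(),read_force().round(2),read_joints().round(2),read_time())
E
python3 - <<'E'
from h import *
for xy,a,z in (([.444,-.015],np.radians(-18),.13),(rail(-66),RY,.16) if 0 else (rail(-.066),RY,.16),(rail(.049),RY,.152),([.4487,.1507],np.radians(11.5),.13)):
    print(inverse_kinematics([*xy,z],down(a+np.pi/2)))
pick([.444,-.0152],np.radians(-18))
im=capture("wrist"); cv2.imwrite("pics/w1.png",im[:,:,::-1])
E
```

```text
[-1.68334365e-01  5.09202925e-01  1.95432952e+00 -4.44089210e-16
  6.78060208e-01 -1.42497143e+00]
[-8.76743600e-02  6.32455673e-01  1.49653531e+00 -4.44089210e-16
  1.01260168e+00 -1.76842643e+00]
[ 9.82856270e-02  6.41865811e-01  1.50498378e+00 -4.44089210e-16
  9.94743066e-01 -1.58246644e+00]
[ 1.97770807e-01  5.33355595e-01  1.88467412e+00 -4.44089210e-16
  7.23562934e-01 -1.57373838e+00]
held 0.012035617172457541 24.999419152736664 5.0
lifted 0.012111728243700024 [-0.6  -0.89 -1.35] [-0.17  0.31  1.84  0.    0.99 -1.43] 6.0667
```

View pics/w1.png

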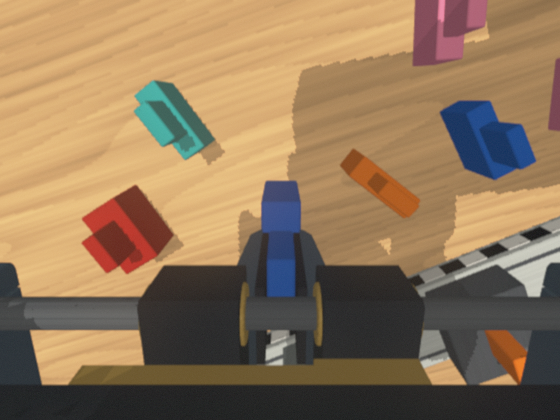

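The blue plate is held between the fingers at about (281,235), aligned and lifted. Now I place it by the stop and fetch the second one.

```bash
cat >> h.py <<'E'
def place(y):
    xy=rail(y); R=down(RY+np.pi/2)
    move_ptp([*xy,.25],R); move_straight([*xy,.165],rate=.1)
    f0=read_force()
    for z in np.arange(.163,.1565,-.001):
        move_straight([*xy,z],rate=.02)
        if (read_force()-f0)[2]>2.5: break
    print("down z",z,(read_force()-f0).round(2),read_time())
    grip(.03); move_straight([*xy,.25],rate=.15); print("released",read_time())
E
python3 - <<'E'
from h import *
place(-.066)
im=capture("top"); cv2.imwrite("pics/t2.png",cv2.resize(im[60:320,130:380],None,fx=2.3,fy=2.3,interpolation=cv2.INTER_CUBIC)[:,:,::-1])
im=capture("wrist"); cv2.imwrite("pics/w2.png",im[:,:,::-1])
p=camera_params("wrist"); np.save("w2.npy",p);
E
```

```text
down z 0.16 [-0.32  0.02  2.56] 8.8583
released 10.0917
```

View pics/w2.png

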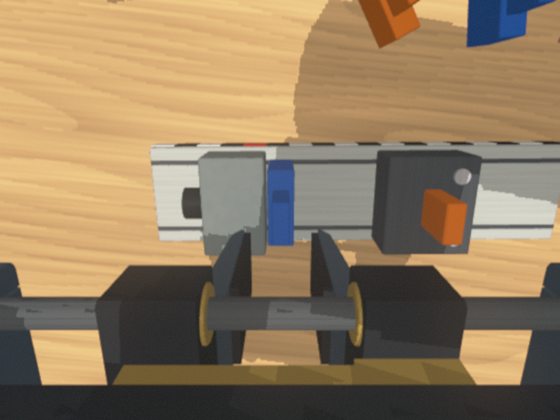

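The first plate stands upright at about (281,203), parallel to the stop and a few millimetres from it. The carriage face is at column 377. Now the second plate.

Run:
```python
from h import *
pick([.4485,.1507],np.radians(11.5))
place(-.022)
im=capture("wrist"); cv2.imwrite("pics/w3.png",im[:,:,::-1])
```

```text
held 0.011911963025587153 25.000791549682617 13.1667
lifted 0.011758524248930143 [ 0.51 -0.31 -0.51] [ 0.2   0.35  1.78 -0.    1.02 -1.57] 14.2333
down z 0.16 [-2.    0.12  5.71] 17.0333
released 18.2667
```

View pics/w3.png

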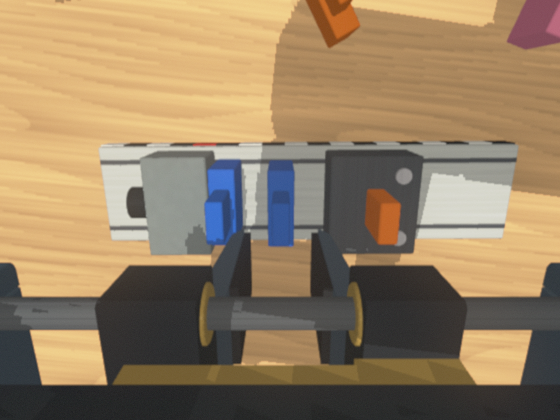

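Both plates stand parallel in the gap, at columns about 225 and 281, and the carriage fin is at (383,215). Now I grip the fin and slide until the contact force rises.

Run:
```python
from h import *
R=down(RY+np.pi/2); n=np.array([-np.sin(RY),np.cos(RY),0])
grip(.04); move_ptp([*rail(.049),.25],R); f0=read_force()
move_straight([*rail(.049),.153],rate=.12); grip(0,25); print(read_opening(),(read_force()-f0).round(2))
move_straight([*rail(.004),.153],rate=.05); print("slid",(read_force()-f0).round(2),read_time())
for y in np.arange(.003,-.0145,-.001):
    move_straight([*rail(y),.153],rate=.02); dwell(.05); f=(read_force()-f0)@n
    print(round(y,4),round(f,2))
    if f>10: break
print(read_ee_pos(),read_opening(),read_time())
grip(.04); print((read_force()-f0).round(2))
xy=read_ee_pos()[:2]; move_straight([*xy,.27],rate=.15); print((read_force()-f0).round(2))
move_ptp([*rail(.16),.30],R)
cv2.imwrite("pics/t4.png",cv2.resize(capture("top")[95:195,190:360],None,fx=4.5,fy=4.5,interpolation=cv2.INTER_CUBIC)[:,:,::-1])
print(read_time())
```

```text
0.013934884249532202 [-2.24  2.78  5.23]
slid [ 0.53 -1.94  5.54] 21.6083
0.003 1.82
0.002 2.64
0.001 3.23
0.0 3.16
-0.001 2.99
-0.002 4.26
-0.003 4.22
-0.004 7.77
-0.005 15.82
[0.61279682 0.06742087 0.15333815] 0.013846482156120311 24.3083
[-0.71  0.3   0.34]
[-0.33  0.08  0.49]
26.5833
```

View pics/t4.png

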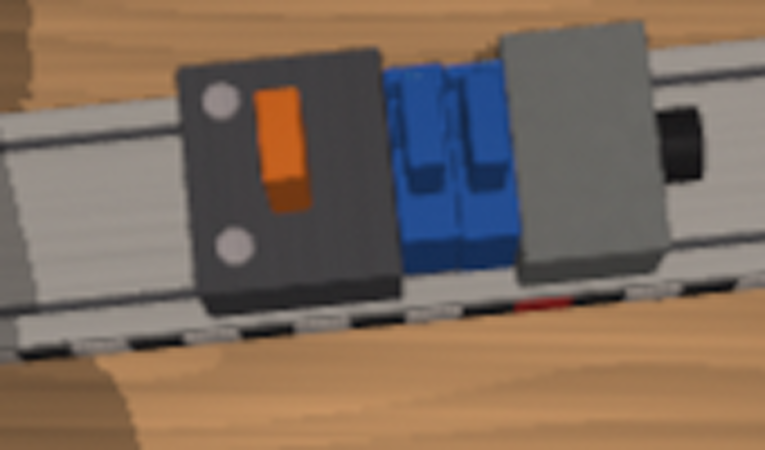

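The picture shows carriage, both plates and stop flush with no visible gaps (columns 385–520). The force rose to 15.8 N at the expected position, and the gripper is clear.

```bash
python3 -c "
from plant import *
print(hand_in())"
```

```text
the job is handed in; nothing more can be done
None
```

I stood both blue plates in the gap one at a time, slid the carriage up until it was snug against them and the stop, let go, and handed the job in at about 27 s; no verdict came back.

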